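Index a brushcutter blade by three handwheel turns and pin the stop carriage

ROBOT

A 6-joint arm with a two-finger parallel gripper is mounted at the origin on the work surface. World frame = base frame: x ahead of the robot, y to its left, z up, the work surface at z = 0. Lengths are in m, angles in rad, forces in N, time in s.
With the tool pointing down it reaches from about 0.4 to 0.825 m from the base axis. Payload 7 kg.
Tool frame: the origin (TCP) lies on the centre line of the jaws, within the pads' length; the fingertips stand 22 mm ahead of it and the grasp point (between the pads) lies 3 mm ahead of it; z points along the fingers, y is the direction in which the jaws open and shut (so a half turn about z gives the same grasp; the last joint's range is limited). The gripper opens to 88 mm and grips with 3 to 60 N. Pads are 19 mm wide; open, the fingers measure 130 mm over their backs; the gripper's body (78 mm by 193 mm) begins 47 mm behind the grasp point.
Start: joints at [-0.937, 0.359, 0.012, 0, -1.224, -0.288], TCP at [0.229, -0.635, 0.249] pointing down, gripper open.
Joint ranges: [-3.07, 3.07], [-1.43, 2.12], [-1.02, 1.25], [-3.03, 1.67], [-3.05, -0], [-3.03, 3.03]. Speed limits (rad/s): [2.39, 2.39, 3.01, 3.14, 3.14, 3.14].

INTERFACE

Orientations are given as [roll, pitch, yaw] about the fixed x, y, z axes, in that order (R = Rz(yaw) Ry(pitch) Rx(roll)).
In Python, from station import arm gives the robot as it stands. The module is installed in compiled form; this text tells all that it offers.
- The arm moves only by the tool arm_command, never from a script. Its argument "motion" is a list of rows, each a list of 3 entries, a list of its own where there are three numbers: the shift along the tool's x, y, z in mm, then the turn, a rotation vector about the tool's x, y, z in degrees, then the opening, from 0 (shut) to 1 (fully open). In form: [[[tx, ty, tz], [wx, wy, wz], grip], ...]. A call has 1 to 20 rows; each row shifts and turns the commanded pose from where the row before left it, along the tool's axes as they then stand; what a row does not reach is not made up. A row lasts 1/12 s, in which the tool goes at most 41.7 mm and 7.16 degrees, less where a joint would pass 70% of its speed; a pose out of reach is approached as far as the arm can. A call is refused whole if a number of a shift passes 41.7 or a number of a turn 7.16, either way. A call with a gripper value outside its range is refused whole. The fingers move at their own pace and stop on an object; "newtons" is the grip in N (left out, the last holds). Time passes only in rows, so rows that do not move let the fingers close. It gives the time, the measured TCP pose, the force and the opening at its end, in the units of the state.
- arm.get_state(): the state, without advancing time (a new reading comes with each control period).
- arm.grab_frame(name): name is "scene" or "top"; returns the picture (480x640x3 uint8, red, green, blue); there is no depth.
- arm.camera_info(name): a dict with "fov_y" (degrees; the focal length in pixels is half the picture's height over the tangent of half this angle, whatever the lens; pixels are square), "cx", "cy" (the principal point, pixels), "view" (4x4, takes a point from world to camera coordinates). Camera axes: x right, y down, z forward; pixel columns grow to the right and rows downward; lengths in m; the calibration is good to about 2 mm. A picture is of the moment at which its call begins. camera_info takes no time and is no camera call.
- arm.job_done(): hands the job in, once; it reports no verdict.
The state is a dict: "t": time; "q": joint angles; "qd": joint speeds; "joint_efforts": joint torques, N m; "eef_pos": TCP position; "ee_rot": TCP orientation; "force": force on the tool from outside, world axes, zero at the start; "moment": the same for the moment, N m; "width": finger opening in m.
Only numpy, scipy, OpenCV 4.12 (cv2) and the standard library are available. Lean on these libraries where they do the work, as an engineer would, in place of code of your own. Each camera call takes 0.05 s, during which the arm holds its last target. There are 200 camera calls.

TASK

On the blade fixture, turn the handwheel exactly three full turns clockwise (seen from above) by its crank handle, so that the geared table brings the next blade arm to the stop, and let go of the handle. Then pull up the index plunger knob on the slide carriage, slide the carriage in towards the blade to the other notch and release the plunger so that it drops fully home there. Do not touch the sharp blade, and leave the tools and parts around the fixture where they are.

Things in the scene. Friction and masses are not known exactly. Their poses are not given: they have to be found in the camera images.
- fixture: The fixed indexing fixture: a grey base plate 200 (x) x 520 (y) x 20 mm that carries everything below. Origin on the bench under the axis of the round geared table; the plate runs from y = -285 to y = +235 mm in this frame. +z up. The handwheel stands on the +y side (at x 0, y +165 mm), the slide carriage on the -y side; the carriage slides along this frame's +y, towards the table. The fixture is placed and turned differently each time.
- blade: Flat steel brushcutter blade bolted on the geared table, four equal arms 90 degrees apart, 210 mm across, its top 70 mm above the bench, its clamping nut up to 86 mm. Origin on the bench on the table's axis; turns with the table. One arm points along the fixture's -y, at the carriage, at the start and again after a quarter turn. Not to be touched.
- wheel_axis (a point): Point on the vertical axis of the handwheel, 142 mm above the bench, at the level of the crank handle's middle. Fixed.
- crank_handle: Middle (half-way up) of the upright black crank handle: a cylinder 26 mm across and 60 mm tall, from 112 to 172 mm above the bench, 50 mm from the handwheel's axis. It spins freely about its own upright axis, so the hand need not turn while going round. The aluminium three-spoke wheel beneath it is 128 mm across, its top 107 mm above the bench. The crank starts in any direction.
- handwheel (a joint): Angle of the handwheel, rad; 0 at the start, growing clockwise seen from above; three turns are 18.85. About 2 to 4 N at the crank handle turns it; it stays where it is left.
- turntable (a joint): Angle of the round geared table with the blade, rad; 0 at the start, growing clockwise seen from above. It is geared to the handwheel: twelve turns of the wheel make one of the table, so three turns make a quarter (1.571).
- knob_grip (a point): Middle (half-way up) of the black plunger knob on top of the carriage: an upright cylinder 36 mm across and 40 mm tall, from 100 to 140 mm above the bench when the plunger is home; below it a 14 mm stem, then the carriage's collar at 83 mm and the carriage's top at 75 mm.
- plunger (a joint): Lift of the plunger, m; 0 fully home, 0.022 at the most. Its pin reaches 11 mm deep into the notch in the rail, so it must be lifted 12 mm or more (15 is good) for the carriage to slide. A spring pushes it down with 6 N when home, 10 N when lifted 15 mm. On the bare rail, let go, it rests at 0.011 and drops home by itself once over a notch.
- carriage (a joint): Travel of the grey slide carriage (84 x 60 mm, with two short fork prongs towards the blade) along the fixture's +y, m; 0 in the outer notch, where it starts, 0.080 in the inner notch near the blade; end stop at 0.0825. Sliding takes about 2 N. The notches are 13 mm wide, the pin 10 mm with a round tip.
- work_notch (a point): Centre of the inner notch at the rail's top, 45 mm above the bench: the plunger's axis must come over this point. It lies 80 mm from the outer notch along the fixture's +y.
- wrench: Bystander: loose steel wrench, 170 mm, lying on the bench on the robot side of the fixture.
- screwdriver: Bystander: loose screwdriver, 200 mm, lying on the bench on the robot side of the fixture.
- grease_tin: Bystander: loose tin, 80 mm across, 100 mm tall, origin under its centre.
- clutch_drum: Bystander: loose steel clutch drum, 84 mm across, 35 mm tall, origin under its centre.

How it is judged:
By the outcome, as a careful person would: the job done as asked, in the order asked, and still so for the second after the job is handed in, with the robot touching nothing.
It also fails if it takes over 72 s, if anything falls off the work surface, if the arm or the gripper's body presses on something with over 40 N, if the wrist force passes 120 N, or if a joint passes its speed limit or range.

## Working session

There is one attempt and no reset: what is moved stays moved. The work goes in short steps, Python scripts to look and compute and a tool call to move; the robot and the scene stay as the last step left them, time stands still between calls to the robot, and variables do not carry over. Pictures are saved under pics/ and viewed, on a budget of 10 in all, crops included, one or two more only if the job needs it, and the job is handed in when it is done.

Besides the shell and the picture viewer there is one more tool, called after "Emit:" as name(argument=value, ...), one argument or row to a line, values as JSON. arm_command: Moves the arm, as the interface text tells. Its arguments: {"type":"object","properties":{"motion":{"type":"array","items":{"type":"array"}},"newtons":{"type":"number"}},"required":["motion"]}

```bash
mkdir -p pics
python3 - <<'E'
from station import arm
import cv2
for n in("scene","top"):
    cv2.imwrite(f"pics/{n}0.png",arm.grab_frame(n)[:,:,::-1]); print(n,arm.camera_info(n))
print(arm.get_state())
E
```

```text
scene {'fov_y': 57.689772340807416, 'cx': 317.3670783308626, 'cy': 242.1529201172453, 'view': array([[ 0.64355979,  0.76513177, -0.02010398, -0.3032765 ],
       [ 0.47764739, -0.42200058, -0.77056374, -0.11906958],
       [-0.59806669,  0.48630123, -0.6370458 ,  1.67237844],
       [ 0.        ,  0.        ,  0.        ,  1.        ]])}
top {'fov_y': 42.73994030022213, 'cx': 318.36773085789855, 'cy': 241.62568497999322, 'view': array([[ 0.00395399, -0.99997113,  0.00648843, -0.0073365 ],
       [-0.98678084, -0.00495289, -0.16198467,  0.48315971],
       [ 0.16201213, -0.00576218, -0.98677194,  1.68388006],
       [ 0.        ,  0.        ,  0.        ,  1.        ]])}
{'t': 0.1, 'q': array([-9.36907609e-01,  3.59299645e-01,  1.11773099e-02, -2.96097357e-04,
       -1.22408271e+00, -2.88070404e-01]), 'qd': array([ 0.00124605, -0.00016543,  0.0022604 , -0.00116518, -0.0001014 ,
        0.00040428]), 'joint_efforts': array([-3.06886621e-03, -5.84163952e+01,  2.93751329e+01,  7.01552019e+00,
        1.01145194e-02, -5.74487035e-05]), 'eef_pos': array([ 0.22863136, -0.63469051,  0.24774036]), 'ee_rot': array([ 3.14016289e+00, -1.33359020e-04, -2.79587506e+00]), 'force': array([-0.22604757,  0.07819155, -0.79512269]), 'moment': array([0.01320197, 0.02716793, 0.00752301]), 'width': 0.08775211504642758}
```

View pics/scene0.png

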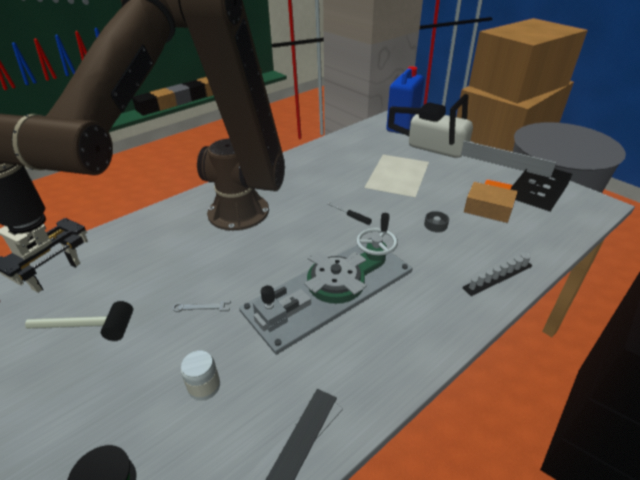

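View pics/top0.png

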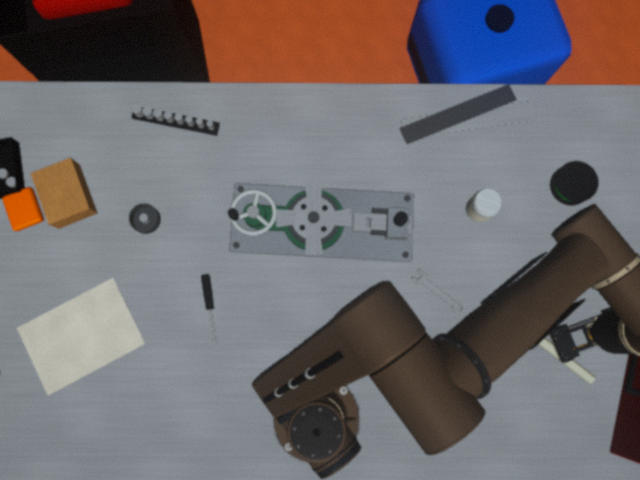

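The scene view shows the fixture from the side: knob at about (267,293), nut (336,268), wheel (377,241), handle (385,222). In the top view the handle is at about (233,213), wheel centre (254,213), nut (314,217) and knob (400,218). Next I segment these.

```bash
cat > h.py <<'E'
import numpy as np, cv2
from station import arm
def cam(n):
    i=arm.camera_info(n); f=240/np.tan(np.radians(i["fov_y"]/2)); return f,i["cx"],i["cy"],i["view"]
def ray(n,u,v):
    f,cx,cy,V=cam(n); R=V[:3,:3]; d=R.T@np.array([(u-cx)/f,(v-cy)/f,1]); return -R.T@V[:3,3],d/np.linalg.norm(d)
def onz(n,u,v,z):
    o,d=ray(n,u,v); return o+d*(z-o[2])/d[2]
def proj(n,p):
    f,cx,cy,V=cam(n); c=V[:3,:3]@np.asarray(p)+V[:3,3]; return c[:2]/c[2]*f+[cx,cy]
def tri(a,b):
    A=np.zeros((3,3));B=np.zeros(3);R=[ray("top",*a),ray("scene",*b)]
    for o,d in R: P=np.eye(3)-np.outer(d,d);A+=P;B+=P@o
    p=np.linalg.solve(A,B); return p,[np.linalg.norm((np.eye(3)-np.outer(d,d))@(p-o)) for o,d in R]
def blobs(img,x0,y0,x1,y1,th=45,inv=False,amin=8):
    g=img[y0:y1,x0:x1].max(2); m=((g>th) if inv else (g<th)).astype(np.uint8)
    n,l,s,c=cv2.connectedComponentsWithStats(m)
    return [(s[i,:].tolist(),(c[i]+[x0,y0]).round(2).tolist()) for i in range(1,n) if s[i,4]>=amin],m
E
python3 - <<'E'
from h import *
t=cv2.imread("pics/top0.png");s=cv2.imread("pics/scene0.png")
print("dark top",blobs(t,222,175,425,270)[0]); print("dark scene",blobs(s,235,200,415,355)[0])
b,m=blobs(t,222,180,285,245,200,True,30);print("bright",b)
c=max(cv2.findContours(m,cv2.RETR_EXTERNAL,cv2.CHAIN_APPROX_NONE)[0],key=len)
print(cv2.fitEllipse(c))
a=cv2.resize(t[170:270,220:425],None,fx=3.9,fy=3.9,interpolation=cv2.INTER_CUBIC)[:,:790]
d=cv2.resize(s[205:355,235:415],None,fx=1.35,fy=1.35,interpolation=cv2.INTER_CUBIC)
o=np.zeros((598,790,3),np.uint8);o[:a.shape[0],:a.shape[1]]=a;o[392:392+d.shape[0],:d.shape[1]]=d
cv2.imwrite("pics/z.png",o)
E
```

```text
dark top [([7, 35, 8, 9, 50], [233.14, 213.88]), ([173, 38, 11, 12, 101], [400.01, 218.48])]
dark scene [([6, 0, 19, 17, 202], [249.46, 206.77]), ([113, 11, 23, 13, 99], [359.18, 217.15]), ([147, 14, 6, 17, 88], [384.26, 221.42]), ([27, 87, 23, 16, 189], [269.05, 294.43]), ([52, 103, 11, 8, 28], [292.11, 306.68])]
bright []Traceback (most recent call last):
  File "<stdin>", line 5, in <module>
ValueError: max() iterable argument is empty
```

Run:
```python
from h import *
t=cv2.imread("pics/top0.png");s=cv2.imread("pics/scene0.png")
print(t[225,225:275].max(1))
for th in (185,195):
    b,m=blobs(t,222,180,285,245,th,True,30);print(th,b)
    cs=cv2.findContours(m,cv2.RETR_EXTERNAL,cv2.CHAIN_APPROX_NONE)[0]
    if cs: print(cv2.fitEllipse(max(cs,key=len)))
print("handle",tri((233.14,213.88),(384.26,221.42)))
for z in (.14,.172):print(onz("top",233.14,213.88,z))
for z in (.12,.14):print("knob",onz("top",400,218.5,z))
print("nut",onz("top",314,217,.086),"wheel",onz("top",253.5,213,.107))
a=cv2.resize(t[170:270,220:422],None,fx=3.9,fy=3.9,interpolation=cv2.INTER_CUBIC)
d=cv2.resize(s[205:355,235:415],None,fx=1.35,fy=1.35,interpolation=cv2.INTER_CUBIC)
o=np.zeros((598,790,3),np.uint8);o[:a.shape[0],:a.shape[1]]=a;o[392:392+d.shape[0],:d.shape[1]]=d
cv2.imwrite("pics/z.png",o)
```

```text
[144 150 147 148 144 134 125 130 141 156 170 170 161 145 134 121 131 128
 133 130 129 121 109  94  83  70  68  74  73  75  72  71  70  67  68  72
  76  83  94 114 134 150 167 172 177 172 153 124  99  89]
185 []
195 []
handle (array([0.53927823, 0.22156673, 0.14297083]), [np.float64(0.0006618653373131967), np.float64(0.0006618653373132498)])
[0.5403477  0.22248611 0.14      ]
[0.53362025 0.21813135 0.172     ]
knob [ 0.53423148 -0.22449414  0.12      ]
knob [ 0.53015425 -0.2216637   0.14      ]
nut [0.54412222 0.00738732 0.086     ] wheel [0.55002023 0.17177604 0.107     ]
```

View pics/z.png

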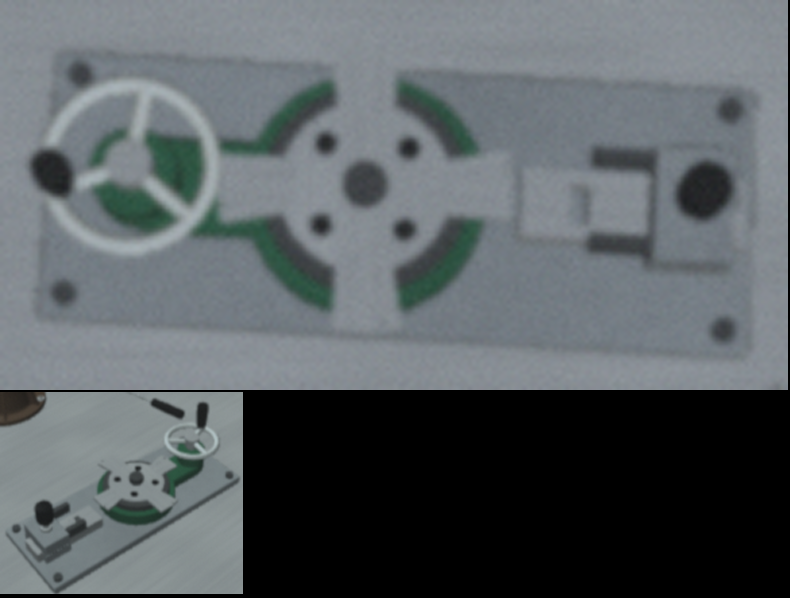

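The crop shows the plate corners at crop (55,48), (37,320), (755,88) and (747,357). The rim is centred at (130,166), the nut at (365,184) and the knob at (704,190). The handle is at the rim's left, away from the table. I'll check the axis directions against each other.

Run:
```python
from h import *
t=lambda u,v,z:onz("top",u/3.9+219.9,v/3.9+169.9,z)
C=[t(*p,.02) for p in((55,48),(37,320),(755,88),(747,357))]
for a,b in((0,2),(1,3)):
    d=C[a]-C[b];print("long",np.linalg.norm(d),np.arctan2(-d[0],d[1]))
for a,b in((0,1),(2,3)):
    d=C[a]-C[b];print("short",np.linalg.norm(d),np.arctan2(d[1],d[0]))
B=[t(*p,.022) for p in((80,74),(63,293),(731,110),(724,330))]
for a,b in((0,2),(1,3)):
    d=B[a]-B[b];print("bolts",np.linalg.norm(d),np.arctan2(-d[0],d[1]))
print("mid",np.mean(C,0))
n=t(365,184,.086);w=t(130.5,166.5,.107);d=w-n;print("nut",n,"wheel",w,np.linalg.norm(d[:2]),np.arctan2(-d[0],d[1]))
k,e=tri((400,218.5),(269.05-1.2,294.4));print("knob tri",k,e)
d=n-k;print(np.linalg.norm(d[:2]),np.arctan2(-d[0],d[1]))
print(proj("scene",[*k[:2],.14]),proj("scene",[*k[:2],.1]))
yaw=-.04
for L in(.2,.21,.22,.23):print(L)
```

```text
long 0.5184421613452426 -0.05308208421341638
long 0.515965652229257 -0.04769513983094974
short 0.2035267467397631 -0.03796362757483846
short 0.20072489817747388 -0.05012829820380461
bolts 0.48073696225854395 -0.05116630263433164
bolts 0.4807865169932887 -0.05161281531906048
mid [ 0.54414985 -0.0156133   0.02      ]
nut [0.54389177 0.00878963 0.086     ] wheel [0.55114938 0.17217584 0.107     ] 0.1635473205090625 -0.044390786378181626
knob tri [ 0.53483335 -0.22441246  0.11806909] [np.float64(0.00041144737369525297), np.float64(0.00041144737369516873)]
0.23337796069554287 -0.038824134937840746
[266.92871718 288.67114601] [268.3152623  299.05157281]
0.2
0.21
0.22
0.23
```

The measurements agree: fixture yaw is about -0.047 rad, the wheel axis is at (.552,.173), the handle at (.539,.2215) and the knob at (.534,-.224). I'll turn the tool to yaw -1.618 so that tool x = -fixture y and tool y = -fixture x, then move above the handle.

Emit:
arm_command(
  motion=[
    [[0, 0, 0], [0, 0, -6.75], 1],
    [[0, 0, 0], [0, 0, -6.75], 1],
    [[0, 0, 0], [0, 0, -6.75], 1],
    [[0, 0, 0], [0, 0, -6.75], 1],
    [[0, 0, 0], [0, 0, -6.75], 1],
    [[0, 0, 0], [0, 0, -6.75], 1],
    [[0, 0, 0], [0, 0, -6.75], 1],
    [[0, 0, 0], [0, 0, -6.75], 1],
    [[0, 0, 0], [0, 0, -6.75], 1],
    [[0, 0, 0], [0, 0, -6.75], 1],
    [[-35, -27, 0], [0, 0, 0], 1],
    [[-35, -27, 0], [0, 0, 0], 1],
    [[-35, -27, 0], [0, 0, 0], 1],
    [[-35, -27, 0], [0, 0, 0], 1],
    [[-35, -27, 0], [0, 0, 0], 1],
    [[-35, -27, 0], [0, 0, 0], 1],
    [[-35, -27, 0], [0, 0, 0], 1],
    [[-35, -27, 0], [0, 0, 0], 1],
    [[-35, -27, 0], [0, 0, 0], 1],
    [[-35, -27, 0], [0, 0, 0], 1],
  ],
  newtons=30,
)

```text
t: 1.77
eef_pos: [0.4992, -0.3155, 0.2485]
ee_rot: [3.141, 0.0, -1.618]
force: [0.2, 0.3, 0.0]
width: 0.0877
```

Emit:
arm_command(
  motion=[
    [[-35, 0, 0], [0, 0, 0], 1],
    [[-35, 0, 0], [0, 0, 0], 1],
    [[-35, 0, 0], [0, 0, 0], 1],
    [[-35, 0, 0], [0, 0, 0], 1],
    [[-35, 0, 0], [0, 0, 0], 1],
    [[-35, 0, 0], [0, 0, 0], 1],
    [[-35, 0, 0], [0, 0, 0], 1],
    [[-35, 0, 0], [0, 0, 0], 1],
    [[-35, 0, 0], [0, 0, 0], 1],
    [[-35, 0, 0], [0, 0, 0], 1],
    [[-35, 0, 0], [0, 0, 0], 1],
    [[-35, 0, 0], [0, 0, 0], 1],
    [[-35, 0, 0], [0, 0, 0], 1],
    [[-35, 0, 0], [0, 0, 0], 1],
    [[-30, 0, 0], [0, 0, 0], 1],
    [[0, 0, 0], [0, 0, 0], 1],
    [[0, 0, 0], [0, 0, 0], 1],
  ],
)

```text
t: 3.18
eef_pos: [0.5225, 0.2034, 0.2478]
ee_rot: [3.141, -0.001, -1.615]
force: [-0.6, -0.6, -0.5]
width: 0.0873
```

Emit:
arm_command(
  motion=[
    [[-10, -8, 0], [0, 0, 0], 1],
    [[-9, -7.6, 0], [0, 0, 0], 1],
    [[0, 0, 0], [0, 0, 0], 1],
    [[0, 0, 0], [0, 0, 0], 1],
    [[0, 0, 0], [0, 0, 0], 1],
  ],
)

```text
t: 3.6
eef_pos: [0.5394, 0.2197, 0.2483]
ee_rot: [3.141, -0.0, -1.619]
force: [-0.1, -1.2, -0.0]
width: 0.0879
```

Run:
```python
from h import *
for n in("scene","top"):cv2.imwrite(f"pics/{n}1.png",arm.grab_frame(n)[:,:,::-1])
s=cv2.imread("pics/scene1.png");t=cv2.imread("pics/top1.png")
o=np.hstack([cv2.resize(s[100:280,300:460],(400,450),interpolation=2),cv2.resize(t[130:310,180:340],(400,450),interpolation=2)])
cv2.imwrite("pics/z1.png",o);x=arm.get_state();print(x["t"],x["eef_pos"],x["ee_rot"],x["force"])
```

```text
3.7 [0.53922826 0.21966615 0.24854129] [ 3.14137514e+00 -1.19970469e-04 -1.61837492e+00] [ 0.51673226  0.62768164 -0.34222139]
```

View pics/z1.png

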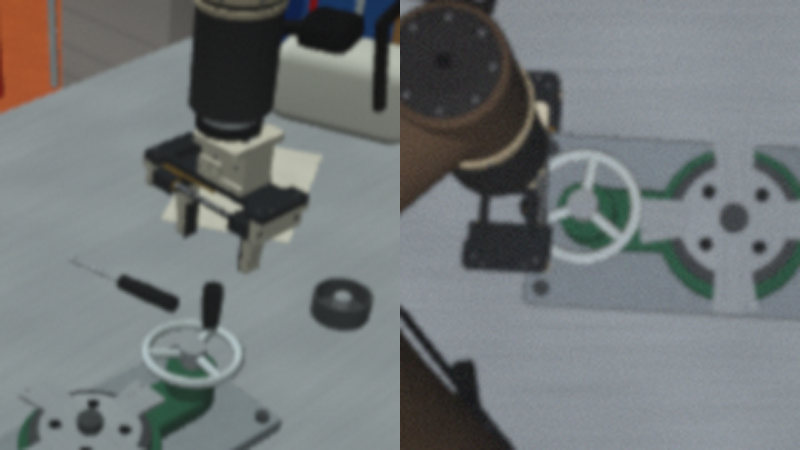

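The open jaws stand above the handle, one finger on each side. I descend 100 mm and close at low force.

Emit:
arm_command(
  motion=[
    [[-1, 0, 20], [0, 0, 0], 1],
    [[-1, 0, 20], [0, 0, 0], 1],
    [[0, 0, 20], [0, 0, 0], 1],
    [[0, 0, 20], [0, 0, 0], 1],
    [[0, 0, 20], [0, 0, 0], 1],
    [[0, 0, 0], [0, 0, 0], 1],
    [[0, 0, 0], [0, 0, 0], 1],
  ],
)

```text
t: 4.28
eef_pos: [0.539, 0.2216, 0.1482]
ee_rot: [3.14, -0.002, -1.618]
force: [0.4, 0.8, 0.2]
width: 0.0875
```

Emit:
arm_command(
  motion=[
    [[0, 0, 0], [0, 0, 0], 0.5],
    [[0, 0, 0], [0, 0, 0], 0.35],
    [[0, 0, 0], [0, 0, 0], 0],
    [[0, 0, 0], [0, 0, 0], 0],
    [[0, 0, 0], [0, 0, 0], 0],
    [[0, 0, 0], [0, 0, 0], 0],
    [[0, 0, 0], [0, 0, 0], 0],
    [[0, 0, 0], [0, 0, 0], 0],
  ],
  newtons=12,
)

```text
t: 4.95
eef_pos: [0.5394, 0.2223, 0.1486]
ee_rot: [-3.142, 0.0, -1.618]
force: [0.9, 0.7, -0.5]
width: 0.0399
```

Emit:
arm_command(
  motion=[
    [[0, 0, 0], [0, 0, 0], 0],
    [[0, 0, 0], [0, 0, 0], 0],
    [[0, 0, 0], [0, 0, 0], 0],
    [[0, 0, 0], [0, 0, 0], 0],
  ],
  newtons=25,
)

```text
t: 5.28
eef_pos: [0.5392, 0.2222, 0.1485]
ee_rot: [3.141, -0.0, -1.618]
force: [-1.0, 0.5, 0.7]
width: 0.0259
```

Gripped, with width 26 mm as expected. I compute the chord steps for one turn in 18° rows.

Run:
```python
import numpy as np
ph=np.radians(107-18*np.arange(21));P=np.round(50*np.c_[-np.sin(ph),-np.cos(ph)],1)
print(np.diff(P,axis=0).round(1).tolist(),P.tolist())
```

```text
[[-2.2, -15.5], [2.7, -15.4], [7.4, -13.8], [11.2, -10.9], [14.1, -6.8], [15.5, -2.2], [15.4, 2.7], [13.8, 7.4], [10.9, 11.2], [6.8, 14.1], [2.2, 15.5], [-2.7, 15.4], [-7.4, 13.8], [-11.2, 10.9], [-14.1, 6.8], [-15.5, 2.2], [-15.4, -2.7], [-13.8, -7.4], [-10.9, -11.2], [-6.8, -14.1]] [[-47.8, 14.6], [-50.0, -0.9], [-47.3, -16.3], [-39.9, -30.1], [-28.7, -41.0], [-14.6, -47.8], [0.9, -50.0], [16.3, -47.3], [30.1, -39.9], [41.0, -28.7], [47.8, -14.6], [50.0, 0.9], [47.3, 16.3], [39.9, 30.1], [28.7, 41.0], [14.6, 47.8], [-0.9, 50.0], [-16.3, 47.3], [-30.1, 39.9], [-41.0, 28.7], [-47.8, 14.6]]
```

First quarter turn, then check the force at rest.

Emit:
arm_command(
  motion=[
    [[-2.2, -15.5, 0], [0, 0, 0], 0],
    [[2.7, -15.4, 0], [0, 0, 0], 0],
    [[7.4, -13.8, 0], [0, 0, 0], 0],
    [[11.2, -10.9, 0], [0, 0, 0], 0],
    [[14.1, -6.8, 0], [0, 0, 0], 0],
    [[0, 0, 0], [0, 0, 0], 0],
    [[0, 0, 0], [0, 0, 0], 0],
    [[0, 0, 0], [0, 0, 0], 0],
  ],
)

```text
t: 5.95
eef_pos: [0.6032, 0.1865, 0.1486]
ee_rot: [-3.137, 0.002, -1.618]
force: [11.3, -0.4, -7.6]
width: 0.0255
```

Emit:
arm_command(
  motion=[
    [[15.5, -2.2, 0], [0, 0, 0], 0],
    [[15.4, 2.7, 0], [0, 0, 0], 0],
    [[13.8, 7.4, 0], [0, 0, 0], 0],
    [[10.9, 11.2, 0], [0, 0, 0], 0],
    [[6.8, 14.1, 0], [0, 0, 0], 0],
    [[0, 0, 0], [0, 0, 0], 0],
    [[0, 0, 0], [0, 0, 0], 0],
    [[0, 0, 0], [0, 0, 0], 0],
  ],
)

```text
t: 6.62
eef_pos: [0.5635, 0.1254, 0.1485]
ee_rot: [3.141, -0.0, -1.618]
force: [-3.8, 2.5, 1.0]
width: 0.0256
```

Emit:
arm_command(
  motion=[
    [[2.2, 15.5, 0], [0, 0, 0], 0],
    [[-2.7, 15.4, 0], [0, 0, 0], 0],
    [[-7.4, 13.8, 0], [0, 0, 0], 0],
    [[-11.2, 10.9, 0], [0, 0, 0], 0],
    [[-14.1, 6.8, 0], [0, 0, 0], 0],
    [[0, 0, 0], [0, 0, 0], 0],
    [[0, 0, 0], [0, 0, 0], 0],
    [[0, 0, 0], [0, 0, 0], 0],
  ],
)

```text
t: 7.28
eef_pos: [0.5059, 0.1638, 0.1486]
ee_rot: [-3.137, 0.003, -1.616]
force: [8.3, 5.4, -10.1]
width: 0.0254
```

Emit:
arm_command(
  motion=[
    [[-15.5, 2.2, 0], [0, 0, 0], 0],
    [[-15.4, -2.7, 0], [0, 0, 0], 0],
    [[-13.8, -7.4, 0], [0, 0, 0], 0],
    [[-10.9, -11.2, 0], [0, 0, 0], 0],
    [[-6.8, -14.1, 0], [0, 0, 0], 0],
    [[0, 0, 0], [0, 0, 0], 0],
    [[0, 0, 0], [0, 0, 0], 0],
    [[0, 0, 0], [0, 0, 0], 0],
  ],
)

```text
t: 7.95
eef_pos: [0.54, 0.2225, 0.1485]
ee_rot: [-3.14, 0.001, -1.618]
force: [3.1, 1.7, -1.7]
width: 0.0252
```

Run:
```python
from h import *
for n in("scene","top"):cv2.imwrite(f"pics/{n}2.png",arm.grab_frame(n)[:,:,::-1])
s=cv2.imread("pics/scene2.png");t=cv2.imread("pics/top2.png")
o=np.hstack([cv2.resize(s[150:330,280:440],(400,450),interpolation=2),cv2.resize(t[130:310,200:360],(400,450),interpolation=2)])
cv2.imwrite("pics/z2.png",o);x=arm.get_state();print(x["t"],x["eef_pos"],x["ee_rot"],x["force"],x["width"])
```

```text
8.05 [0.53929789 0.22226019 0.14849753] [-3.14116166e+00  5.72771096e-04 -1.61782773e+00] [ 3.42629591  0.63823627 -4.07724612] 0.025644253599057223
```

View pics/z2.png

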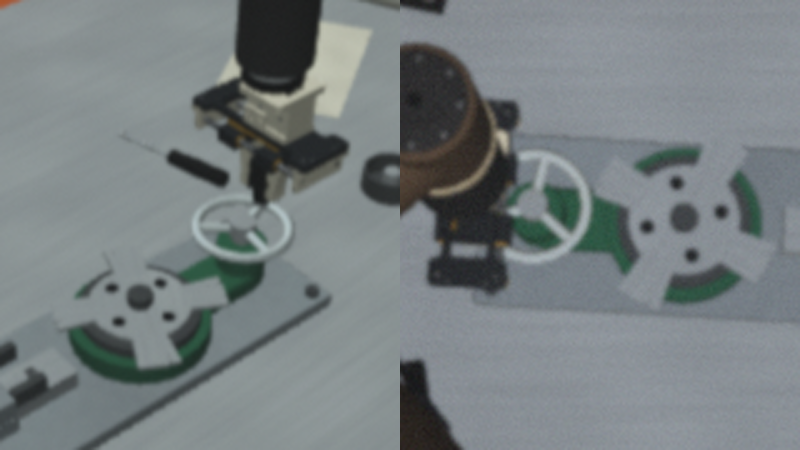

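One turn moved the table about 30° clockwise, and the handle is back at its start. The side forces and positions say the axis is about 3 mm further +x than I assumed, so I recompute the steps with phi0 = 111°.

Run:
```python
import numpy as np
ph=np.radians(111-18*np.arange(21));P=np.round(50*np.c_[-np.sin(ph),-np.cos(ph)],1)
print(np.diff(P,axis=0).round(1).tolist())
```

```text
[[-3.2, -15.3], [1.6, -15.5], [6.4, -14.3], [10.4, -11.7], [13.6, -7.8], [15.3, -3.2], [15.5, 1.6], [14.3, 6.4], [11.7, 10.4], [7.8, 13.6], [3.2, 15.3], [-1.6, 15.5], [-6.4, 14.3], [-10.4, 11.7], [-13.6, 7.8], [-15.3, 3.2], [-15.5, -1.6], [-14.3, -6.4], [-11.7, -10.4], [-7.8, -13.6]]
```

Emit:
arm_command(
  motion=[
    [[-3.2, -15.3, 0], [0, 0, 0], 0],
    [[1.6, -15.5, 0], [0, 0, 0], 0],
    [[6.4, -14.3, 0], [0, 0, 0], 0],
    [[10.4, -11.7, 0], [0, 0, 0], 0],
    [[13.6, -7.8, 0], [0, 0, 0], 0],
    [[0, 0, 0], [0, 0, 0], 0],
    [[0, 0, 0], [0, 0, 0], 0],
    [[0, 0, 0], [0, 0, 0], 0],
  ],
)

```text
t: 8.72
eef_pos: [0.6024, 0.1897, 0.1485]
ee_rot: [3.142, -0.0, -1.618]
force: [3.0, -2.6, -2.3]
width: 0.0256
```

Emit:
arm_command(
  motion=[
    [[15.3, -3.2, 0], [0, 0, 0], 0],
    [[15.5, 1.6, 0], [0, 0, 0], 0],
    [[14.3, 6.4, 0], [0, 0, 0], 0],
    [[11.7, 10.4, 0], [0, 0, 0], 0],
    [[7.8, 13.6, 0], [0, 0, 0], 0],
    [[3.2, 15.3, 0], [0, 0, 0], 0],
    [[-1.6, 15.5, 0], [0, 0, 0], 0],
    [[-6.4, 14.3, 0], [0, 0, 0], 0],
    [[-10.4, 11.7, 0], [0, 0, 0], 0],
    [[-13.6, 7.8, 0], [0, 0, 0], 0],
    [[0, 0, 0], [0, 0, 0], 0],
    [[0, 0, 0], [0, 0, 0], 0],
    [[0, 0, 0], [0, 0, 0], 0],
  ],
)

```text
t: 9.8
eef_pos: [0.507, 0.1597, 0.1485]
ee_rot: [-3.141, 0.001, -1.617]
force: [1.3, 3.7, -4.2]
width: 0.025
```

Emit:
arm_command(
  motion=[
    [[-15.3, 3.2, 0], [0, 0, 0], 0],
    [[-15.5, -1.6, 0], [0, 0, 0], 0],
    [[-14.3, -6.4, 0], [0, 0, 0], 0],
    [[-11.7, -10.4, 0], [0, 0, 0], 0],
    [[-7.8, -13.6, 0], [0, 0, 0], 0],
    [[0, 0, 0], [0, 0, 0], 0],
    [[0, 0, 0], [0, 0, 0], 0],
    [[0, 0, 0], [0, 0, 0], 0],
  ],
)

```text
t: 10.47
eef_pos: [0.5399, 0.2225, 0.1485]
ee_rot: [-3.141, 0.0, -1.618]
force: [3.0, -0.1, -2.8]
width: 0.0253
```

Forces are now low (4 N or less). Third turn.

Emit:
arm_command(
  motion=[
    [[-3.2, -15.3, 0], [0, 0, 0], 0],
    [[1.6, -15.5, 0], [0, 0, 0], 0],
    [[6.4, -14.3, 0], [0, 0, 0], 0],
    [[10.4, -11.7, 0], [0, 0, 0], 0],
    [[13.6, -7.8, 0], [0, 0, 0], 0],
    [[15.3, -3.2, 0], [0, 0, 0], 0],
    [[15.5, 1.6, 0], [0, 0, 0], 0],
    [[14.3, 6.4, 0], [0, 0, 0], 0],
    [[11.7, 10.4, 0], [0, 0, 0], 0],
    [[7.8, 13.6, 0], [0, 0, 0], 0],
    [[3.2, 15.3, 0], [0, 0, 0], 0],
    [[-1.6, 15.5, 0], [0, 0, 0], 0],
    [[-6.4, 14.3, 0], [0, 0, 0], 0],
    [[-10.4, 11.7, 0], [0, 0, 0], 0],
    [[-13.6, 7.8, 0], [0, 0, 0], 0],
    [[0, 0, 0], [0, 0, 0], 0],
    [[0, 0, 0], [0, 0, 0], 0],
    [[0, 0, 0], [0, 0, 0], 0],
  ],
)

```text
t: 11.97
eef_pos: [0.5073, 0.159, 0.1485]
ee_rot: [3.141, 0.001, -1.618]
force: [-2.0, 3.5, -2.2]
width: 0.0256
```

Emit:
arm_command(
  motion=[
    [[-15.3, 3.2, 0], [0, 0, 0], 0],
    [[-15.5, -1.6, 0], [0, 0, 0], 0],
    [[-14.3, -6.4, 0], [0, 0, 0], 0],
    [[-11.7, -10.4, 0], [0, 0, 0], 0],
    [[-7.8, -13.6, 0], [0, 0, 0], 0],
    [[0, 0, 0], [0, 0, 0], 0],
    [[0, 0, 0], [0, 0, 0], 0],
    [[0, 0, 0], [0, 0, 0], 0],
  ],
)

```text
t: 12.63
eef_pos: [0.54, 0.2224, 0.1485]
ee_rot: [-3.141, 0.001, -1.618]
force: [3.2, 2.1, -3.4]
width: 0.0257
```

```bash
python3 -c "
from station import arm
x=arm.get_state();print(x['t'],x['eef_pos'],x['ee_rot'],x['force'],x['width'])"
```

```text
12.6333 [0.540047   0.22243641 0.1485222 ] [-3.14058065e+00  1.09950452e-03 -1.61829139e+00] [ 3.1989259   2.09255562 -3.42230631] 0.02570682105759859
```

TCP is back within 1 mm of the grip point. I release, rise, move above the knob and compare the handle's image position with the start.

Emit:
arm_command(
  motion=[
    [[0, 0, 0], [0, 0, 0], 0.5],
    [[0, 0, 0], [0, 0, 0], 1],
    [[0, 0, 0], [0, 0, 0], 1],
    [[0, 0, 0], [0, 0, 0], 1],
    [[0, 0, 0], [0, 0, 0], 1],
    [[0, 0, 0], [0, 0, 0], 1],
    [[0, 0, -25], [0, 0, 0], 1],
    [[0, 0, -25], [0, 0, 0], 1],
    [[0, 0, -25], [0, 0, 0], 1],
    [[0, 0, -25], [0, 0, 0], 1],
    [[0, 0, 0], [0, 0, 0], 1],
  ],
)

```text
t: 13.55
eef_pos: [0.5415, 0.2233, 0.2543]
ee_rot: [-3.135, 0.004, -1.617]
force: [1.0, 0.6, 0.5]
width: 0.0869
```

Emit:
arm_command(
  motion=[
    [[32, -1, 0], [0, 0, 0], 1],
    [[32, -1, 0], [0, 0, 0], 1],
    [[32, -1, 0], [0, 0, 0], 1],
    [[32, -1, 0], [0, 0, 0], 1],
    [[32, -1, 0], [0, 0, 0], 1],
    [[32, -1, 0], [0, 0, 0], 1],
    [[32, -1, 0], [0, 0, 0], 1],
    [[32, -1, 0], [0, 0, 0], 1],
    [[32, -1, 0], [0, 0, 0], 1],
    [[32, -1, 0], [0, 0, 0], 1],
    [[32, -1, 0], [0, 0, 0], 1],
    [[32, -1, 0], [0, 0, 0], 1],
    [[32, -1, 0], [0, 0, 0], 1],
    [[31, -2, 0], [0, 0, 0], 1],
    [[0, 0, 0], [0, 0, 0], 1],
    [[0, 0, 0], [0, 0, 0], 1],
    [[0, 0, 0], [0, 0, 0], 1],
  ],
)

```text
t: 14.97
eef_pos: [0.5332, -0.225, 0.2483]
ee_rot: [3.141, 0.0, -1.619]
force: [0.4, 0.7, 0.0]
width: 0.0877
```

Run:
```python
from h import *
for n in("scene","top"):cv2.imwrite(f"pics/{n}3.png",arm.grab_frame(n)[:,:,::-1])
s=cv2.imread("pics/scene3.png");t=cv2.imread("pics/top3.png")
print(blobs(t,222,195,250,235)[0],blobs(s,375,205,395,240)[0])
o=np.hstack([cv2.resize(s[150:330,240:400],(400,450),interpolation=2),cv2.resize(t[130:310,220:380],(400,450),interpolation=2)])
cv2.imwrite("pics/z3.png",o);x=arm.get_state();print(x["t"],x["eef_pos"],x["ee_rot"],x["force"],x["width"])
```

```text
[([8, 15, 7, 8, 31], [233.13, 213.81])] [([7, 9, 6, 17, 89], [384.47, 221.96])]
15.0667 [ 0.53342998 -0.22417919  0.24856044] [-3.14156032e+00  1.69734994e-04 -1.61690831e+00] [-0.73630735  0.20222393 -0.38515459] 0.08745122607168139
```

View pics/z3.png

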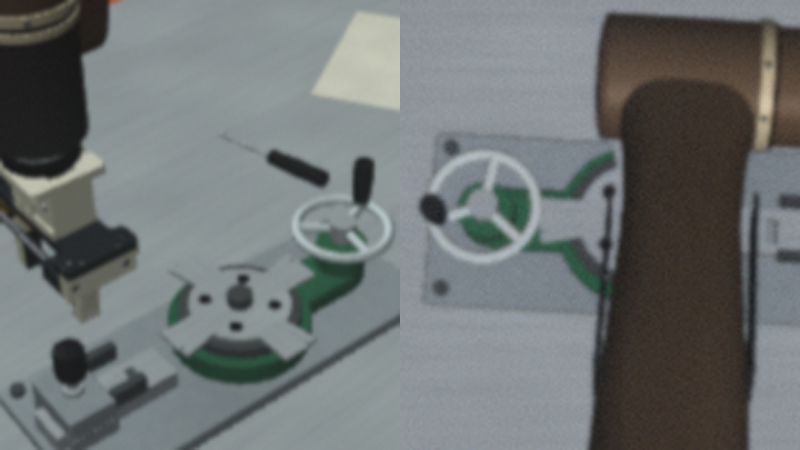

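The handle blob is within about 0.5 px of its starting place. The blade again points an arm at the carriage, and the jaws stand over the knob. A quick subpixel check of the handle shift follows, with the descent to the knob.

Run:
```python
from h import *
for n,(x,y,w,h) in(("top",(224,203,20,20)),("scene",(374,208,22,26))):
    a,b=[cv2.cvtColor(cv2.imread(f"pics/{n}{i}.png"),6) for i in(0,3)]
    r=cv2.matchTemplate(cv2.resize(b[y-4:y+h+4,x-4:x+w+4],None,fx=10,fy=10,interpolation=2),cv2.resize(a[y:y+h,x:x+w],None,fx=10,fy=10,interpolation=2),5)
    _,v,_,l=cv2.minMaxLoc(r);print(n,v,(np.array(l)-40)/10)
p=np.array([.5393,.2222,.142]);q=p+[.0008,.0002,0]
for n in("top","scene"):print("pred for 0.8mm",proj(n,q)-proj(n,p))
```

```text
top 0.996035635471344 [ 0.  -0.5]
scene 0.9981597065925598 [0.4 0.1]
pred for 0.8mm [-0.06734982 -0.29526126]
pred for 0.8mm [0.23162962 0.08915194]
```

Emit:
arm_command(
  motion=[
    [[0, 0, 25], [0, 0, 0], 1],
    [[0, 0, 25], [0, 0, 0], 1],
    [[0, 0, 25], [0, 0, 0], 1],
    [[0, 0, 25], [0, 0, 0], 1],
    [[0, 0, 24], [0, 0, 0], 1],
    [[0, 0, 0], [0, 0, 0], 1],
    [[0, 0, 0], [0, 0, 0], 0.5],
    [[0, 0, 0], [0, 0, 0], 0],
    [[0, 0, 0], [0, 0, 0], 0],
    [[0, 0, 0], [0, 0, 0], 0],
    [[0, 0, 0], [0, 0, 0], 0],
    [[0, 0, 0], [0, 0, 0], 0],
    [[0, 0, 0], [0, 0, 0], 0],
    [[0, 0, 0], [0, 0, 0], 0],
    [[0, 0, 0], [0, 0, 0], 0],
    [[0, 0, 0], [0, 0, 0], 0],
    [[0, 0, 0], [0, 0, 0], 0],
  ],
  newtons=40,
)

```text
t: 16.48
eef_pos: [0.5338, -0.225, 0.1247]
ee_rot: [-3.141, -0.0, -1.618]
force: [1.6, -0.7, 0.4]
width: 0.0354
```

The knob is gripped (35.4 mm). The handle shift is about 1 mm (roughly 1.5° of the wheel), close to the measuring accuracy, so I leave it. Lift 16 mm.

Emit:
arm_command(
  motion=[
    [[0, 0, -4], [0, 0, 0], 0],
    [[0, 0, -4], [0, 0, 0], 0],
    [[0, 0, -4], [0, 0, 0], 0],
    [[0, 0, -4], [0, 0, 0], 0],
    [[0, 0, 0], [0, 0, 0], 0],
    [[0, 0, 0], [0, 0, 0], 0],
    [[0, 0, 0], [0, 0, 0], 0],
  ],
)

```text
t: 17.07
eef_pos: [0.5337, -0.2249, 0.1398]
ee_rot: [-3.141, 0.0, -1.618]
force: [4.9, -3.0, -10.7]
width: 0.0351
```

Lifted 15 mm with 10.7 N, matching the spring. Slide in 80 mm.

Emit:
arm_command(
  motion=[
    [[-10, 0, 0], [0, 0, 0], 0],
    [[-10, 0, 0], [0, 0, 0], 0],
    [[-10, 0, 0], [0, 0, 0], 0],
    [[-10, 0, 0], [0, 0, 0], 0],
    [[-10, 0, 0], [0, 0, 0], 0],
    [[-10, 0, 0], [0, 0, 0], 0],
    [[-10, 0, 0], [0, 0, 0], 0],
    [[-10, 0, 0], [0, 0, 0], 0],
    [[0, 0, 0], [0, 0, 0], 0],
    [[0, 0, 0], [0, 0, 0], 0],
    [[0, 0, 0], [0, 0, 0], 0],
    [[0, 0, 0], [0, 0, 0], 0],
  ],
)

```text
t: 18.07
eef_pos: [0.5378, -0.1443, 0.1398]
ee_rot: [-3.141, 0.001, -1.618]
force: [6.6, 1.5, -10.7]
width: 0.0351
```

Travelled 80.7 mm. Lower it while still holding, and watch for an upward force.

Emit:
arm_command(
  motion=[
    [[0, 0, 4], [0, 0, 0], 0],
    [[0, 0, 4], [0, 0, 0], 0],
    [[0, 0, 4], [0, 0, 0], 0],
    [[0, 0, 2], [0, 0, 0], 0],
    [[0, 0, 0], [0, 0, 0], 0],
    [[0, 0, 0], [0, 0, 0], 0],
    [[0, 0, 0], [0, 0, 0], 0],
  ],
)

```text
t: 18.65
eef_pos: [0.5379, -0.1445, 0.1262]
ee_rot: [-3.141, 0.001, -1.618]
force: [5.8, 1.2, -7.6]
width: 0.0356
```

The pin is in the notch: lift is about 1.5 mm and the spring still pulls down. Release, rise and look.

Emit:
arm_command(
  motion=[
    [[0, 0, 0], [0, 0, 0], 0.6],
    [[0, 0, 0], [0, 0, 0], 1],
    [[0, 0, 0], [0, 0, 0], 1],
    [[0, 0, 0], [0, 0, 0], 1],
    [[0, 0, 0], [0, 0, 0], 1],
    [[0, 0, 0], [0, 0, 0], 1],
    [[0, 0, -25], [0, 0, 0], 1],
    [[0, 0, -25], [0, 0, 0], 1],
    [[0, 0, -25], [0, 0, 0], 1],
    [[0, 0, -25], [0, 0, 0], 1],
    [[0, 0, -25], [0, 0, 0], 1],
    [[0, 0, 0], [0, 0, 0], 1],
    [[41, 0, 0], [0, 0, 0], 1],
    [[41, 0, 0], [0, 0, 0], 1],
    [[41, 0, 0], [0, 0, 0], 1],
    [[41, 0, 0], [0, 0, 0], 1],
    [[41, 0, 0], [0, 0, 0], 1],
    [[41, 0, 0], [0, 0, 0], 1],
    [[0, 0, 0], [0, 0, 0], 1],
    [[0, 0, 0], [0, 0, 0], 1],
  ],
)

```text
t: 20.32
eef_pos: [0.5246, -0.393, 0.2503]
ee_rot: [3.14, 0.0, -1.622]
force: [-0.0, 0.5, -0.2]
width: 0.0875
```

Run:
```python
from h import *
for n in("scene","top"):cv2.imwrite(f"pics/{n}4.png",arm.grab_frame(n)[:,:,::-1])
s=cv2.imread("pics/scene4.png");t=cv2.imread("pics/top4.png")
T=blobs(t,345,205,390,232)[0];S=blobs(s,270,265,325,300)[0];print(T,S)
k0,_=tri((400,218.5),(269.05,294.4))
if T and S:
    a=max(T,key=lambda b:b[0][4])[1];b=max(S,key=lambda b:b[0][4])[1];k,e=tri(a,b);print(k0,k,e,k-k0)
print("handle",blobs(t,222,195,250,235)[0],blobs(s,375,205,395,240)[0])
o=np.hstack([cv2.resize(s[190:370,240:420],(400,400),interpolation=2),cv2.resize(t[130:310,240:420],(400,400),interpolation=2)])
cv2.imwrite("pics/z4.png",o);x=arm.get_state();print(x["t"],x["eef_pos"],x["force"],x["width"])
```

```text
[([20, 0, 23, 27, 272], [375.75, 217.49])] [([17, 9, 15, 16, 161], [292.65, 281.45])]
[ 0.53573578 -0.22311092  0.11761136] [ 0.54007034 -0.15279488  0.12270918] [np.float64(0.007229064828118094), np.float64(0.007229064828117966)] [0.00433456 0.07031603 0.00509782]
handle [([8, 15, 7, 8, 23], [232.83, 213.57])] [([7, 9, 6, 17, 87], [384.46, 221.83])]
20.4167 [ 0.5252961  -0.39073126  0.25106367] [0.42040327 0.42241341 0.20823173] 0.08756794430690823
```

View pics/z4.png

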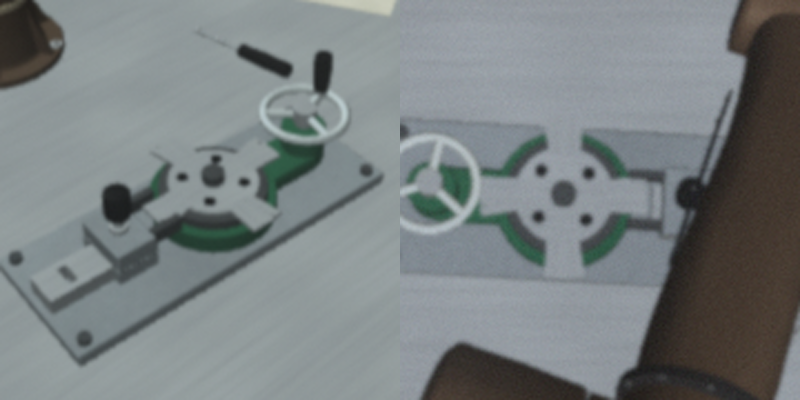

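The carriage is at the inner position and the blade arm sits in front of the fork. The knob is partly hidden in the top view, so I check its seating in the scene view.

Run:
```python
from h import *
a=cv2.cvtColor(cv2.imread("pics/scene0.png"),6);b=cv2.cvtColor(cv2.imread("pics/scene4.png"),6)
x,y,w,h=256,283,24,24
r=cv2.matchTemplate(cv2.resize(b[y-24:y+h+5,x:x+w+45],None,fx=10,fy=10,interpolation=2),cv2.resize(a[y:y+h,x:x+w],None,fx=10,fy=10,interpolation=2),5)
_,v,_,l=cv2.minMaxLoc(r);print("seen shift",v,np.array(l)/10-[0,24])
p=np.array([.534,-.2245,.12])
for d in(.075,.08):
  for z in(0,.011):print(d,z,proj("scene",p+[.049*d,d,z])-proj("scene",p))
```

```text
seen shift 0.993136465549469 [ 24.8 -13.2]
0.075 0 [ 23.09112231 -12.31250726]
0.075 0.011 [ 22.85295379 -15.17367914]
0.08 0 [ 24.58378414 -13.10841528]
0.08 0.011 [ 24.35480907 -15.96878479]
```

The observed shift (24.8, -13.2) px matches 80 mm of travel with the plunger home (24.6, -13.1), not raised (24.4, -16.0). I hand the job in.

```bash
python3 -c "
from station import arm
print(arm.job_done())"
```

```text
the job is handed in; nothing more can be done
None
```

The job is done and handed in at about 20 s of the 72 s allowed. I turned the handwheel three turns clockwise by its handle and let go. Then I lifted the plunger 15 mm, slid the carriage in 80 mm and released the plunger in the inner notch.

**Handwheel:** The last picture shows a blade arm again pointing at the carriage. The handle stopped about 1 mm clockwise of its start, roughly 1.5° of the wheel. That is close to what I can measure, so I did not correct it.

**Side force:** In the first turn my wheel centre was about 3 mm off, and the wrist force was 11 N sideways and 10 N vertically at the quarter-turn stops. I corrected the centre, and the stops in turns two and three read under about 5 N.

**Plunger and carriage:** The knob's shift in the scene picture was (24.8, -13.2) px. For 80 mm of travel with the plunger home I predicted (24.6, -13.1), and with it raised (24.4, -16.0). The two-view check of the knob was spoiled because the arm hid part of it in the top picture, so this rests on the scene view and the arm's own readings.

**Surroundings:** The planned path kept the fingers above the blade and clear of the loose parts. I took no separate measurement of the tools and parts afterwards.

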